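# Three turns of the mill

## Robot

A 7-joint arm with a two-finger parallel gripper is mounted at the origin on the work surface. World frame = base frame: x ahead of the robot, y to its left, z up, the work surface at z = 0. Lengths are in mm, angles in rad, forces in N, time in s.
With the tool pointing down it reaches from about 425 to 875 mm from the base axis. Payload 9.9 kg.
Tool frame: the origin (TCP) lies at the very end of the fingers, on their centre line; the grasp point (between the pads) lies 19 mm behind it (manip.hold_point_z is the distance from the TCP to the grasp point, in mm); z points along the fingers, y is the line along which they close (so a half turn about z gives the same grasp; the last joint's range is limited). The gripper opens to 85 mm and grips with 20 to 120 N. Pads are 22 mm wide; open, the fingers measure 114 mm over their backs; the gripper's body (76 mm by 85 mm) begins 54 mm behind the grasp point. The pads swing forward as they close: fully open they stand 13 mm farther back than shut.
Start: joints at [-1.279, 0.576, 0.025, 1.437, -0.015, 1.129, -0.057], TCP at [247.729, 627.901, 231.289] pointing down, gripper open.
Joint ranges: [-2.76, 2.76], [-0.34, 2.15], [-1.52, 1.57], [0.19, 2.46], [-1.09, 4.23], [0.17, 1.99], [-2.82, 2.82]. Speed limits (rad/s): [2.22, 2.22, 3.01, 3.01, 3.14, 3.14, 3.14].

## Interface

Orientations are given as a unit quaternion [x, y, z, w].
In Python, from plant import state, read_camera, ticket, manip gives the robot as it stands.
- The arm moves only by the shell command python3 -m handwheel 'ROWS' [FORCE]. ROWS is JSON, a list of rows, each an object with "delta_rot": the turn, a rotation vector about the tool's x, y, z in degrees, a list of three; "linear": the shift along the tool's x, y, z in m, a list of three; "jaw": the finger opening in m, from 0 to 0.0854. In form: [{"delta_rot": [wx, wy, wz], "linear": [x, y, z], "jaw": jaw}, ...]. A call has 1 to 5 rows; each row shifts and turns the commanded pose from where the row before left it, along the tool's axes as they then stand; what a row does not reach is not made up. A row lasts 1/10 s, in which the tool goes at most 50 mm and 8.59 degrees, less where a joint would pass 70% of its speed; a pose out of reach is approached as far as the arm can. A call with a gripper value outside its range is refused whole. The fingers move at their own pace and stop on an object; FORCE is the grip in N (left out, the last holds). Time passes only in rows, so rows that do not move let the fingers close. It gives the time, the measured TCP pose, the force, the opening and the grip force at its end, in the units of the state.
- state(): the state, without advancing time (a new reading comes with each control period).
- read_camera(name): name is "side" or "top" or "wrist"; returns a dict with "image" (420x560x3 uint8, blue, green, red), "fx", "fy", "cx", "cy" (pixels), "extrinsics" (4x4, takes a point from camera to world coordinates). Camera axes: x right, y down, z forward; pixel columns grow to the right and rows downward; lengths in mm; the calibration is good to about 2 mm. A picture is of the moment at which its call begins. There is no depth.
- ticket.sign_off(): hands the job in; it is judged then, once.
The state is a dict: "time_s": time; "qpos": joint angles; "dq": joint speeds; "joint_torque": joint torques, N m; "tool_pos": TCP position; "eef_rot": TCP orientation; "force": force on the tool from outside, world axes, zero at the start; "moment": the same for the moment, N m; "grip_width": finger opening in mm; "grip_force": force on a finger pad.
Only numpy, scipy, OpenCV 4.12 (cv2) and the standard library are available. Lean on these libraries where they do the work, as an engineer would, in place of code of your own. Each camera call takes 0.05 s, during which the arm holds its last target. There are 200 camera calls.

## Task

Fit the loose crank onto the square spindle on top of the spice mill: press only lightly and feel for the square until the steel boss drops fully home on the brass neck. Then crank the mill exactly three full turns clockwise (seen from above), without forcing it, counting from where you feel the burrs take up the load, and no further, since ground spice cannot be put back. Let go and leave the crank sitting home on the mill and everything else where it stands.

Things in the scene. Friction and masses are not known exactly. Their poses are not given: they have to be found in the camera images.
- neck (a point): Spice mill on a stand (stays put), 240 mm high: centre of its flat brass neck top (48 mm dia), on the upright spindle axis. A 16 mm square steel spindle rises 14 mm from it, topped by a round nose 7.5 mm high (16 mm dia at its foot, 9 mm at its tip). The square's heading cannot be read from any listed value; turned by hand it has up to 86 degrees of slack before it takes the burrs along.
- foot (a point): Loose steel crank (0.25 to 0.35 kg): centre of the boss's underside. z up through the boss, x along the arm to the knob. A 17.6 mm square socket, 23 mm deep, opens here, its sides along x and y (any quarter turn fits). Fully home, this point is on neck. At the start it stands upright on the counter, knob up.
- boss (a point): The crank's boss: a 36 x 36 mm steel block 34 mm high, sides along x and y; this point is its centre, half-way up. The arm (14 mm wide, 6 mm thick, its middle 25 mm above the underside) leaves it along +x only.
- grip (a point): Middle of the crank's upright wooden knob (24 mm dia, 44 mm high), which spins freely on its pin: 75 mm along the arm from the boss axis, 53 mm above the boss's underside, 25 mm above the arm.
- burr (a joint): The burrs hidden inside the mill, rad: 0 at the start, grows as they are turned clockwise seen from above; one full turn is 6.283. They drag with 0.22 N m (about 3 N at the knob) and stay where they are left. Nothing on the mill shows this value.
- ramekin_mid (a point): White ramekin (72 mm dia, 42 mm high) under the mill's spout, its centre. Leave it there.
- plate_mid (a point): White dinner plate (210 mm dia, 20 mm high) on the counter, its centre. Leave it alone.
- sauce_mid (a point): Cream squeeze bottle with red nozzle (54 mm dia, 178 mm high), its centre. Leave it alone.
- salt_mid (a point): Small blue salt bowl (90 mm dia, 35 mm high), its centre. Leave it alone.

How it is judged (in metres and radians):
On the way, in this order (a step that is already met when the one before it is completed fails the run):
1. the crank is fully home on the mill's spindle, the burrs turned no more than a quarter turn so far (horizontal distance between foot and neck below 0.004 m and height (world z) of foot between 0.236 and 0.2435 m and angle between foot's own z axis and vertical below 0.12 rad and value of joint burr below 1.6 rad), for 0.2 s.
2. the burrs have been turned three full turns clockwise (value of joint burr above 18.5 rad), for 0.2 s.
At the end, for the whole second after the job is handed in: The burrs stand three full turns (18.85 rad, within 0.35 rad) clockwise from where they began, at rest; the crank is left fully home on the spindle, its underside within 4 mm of the neck and level within 7 degrees; the ramekin, plate, bottle and salt bowl are within 15 mm of where they stood (value of joint burr between 18.5 and 19.2 rad and horizontal distance between foot and neck below 0.004 m and height (world z) of foot between 0.236 and 0.2435 m and angle between foot's own z axis and vertical below 0.12 rad and distance of each of ramekin_mid, plate_mid, sauce_mid, salt_mid from where it was at the start of the episode below 0.015 m and velocity of joint burr below 0.05 rad/s); the robot touches nothing.
It fails at once if the burrs are turned more than 0.35 rad beyond three turns (value of joint burr above 19.2 rad).
It fails at once if the crank is pressed down on the mill with more than 30 N before it has dropped over the square (contact force between crank and mill above 30 N and height (world z) of foot above 0.251 m).
It fails at once if the crank is wrenched while turning: it bears on the mill with more than 150 N in all (contact force between crank and mill above 150 N and value of joint burr above 0.1 rad).
It fails at once if a bystander is pushed more than 15 mm or tipped (distance of any of ramekin_mid, plate_mid, sauce_mid, salt_mid from where it was at the start of the episode above 0.015 m or angle between any of ramekin_mid, plate_mid, sauce_mid, salt_mid's own z axis and vertical above 0.3 rad).
It also fails if it takes over 70 s, if anything falls off the work surface, if the arm or the gripper's body presses on something with over 40 N, if the wrist force passes 120 N, or if a joint passes its speed limit or range.

## Working session

There is one attempt and no reset: what is moved stays moved. The work goes in short steps, Python scripts to look and compute and a shell command to move; the robot and the scene stay as the last step left them, time stands still between calls to the robot, and variables do not carry over. Pictures are saved under pics/ and viewed, at most 10 in all, crops included, and the job is handed in when it is done.

```bash
ls; mkdir -p pics; cat > h.py <<'E'
import numpy as np, cv2
from plant import state, read_camera, ticket, manip
from scipy.spatial.transform import Rotation as R
def ray(c,u,v):
    T=np.array(c["extrinsics"]); d=T[:3,:3]@np.array([(u-c["cx"])/c["fx"],(v-c["cy"])/c["fy"],1]); return T[:3,3],d
def onz(c,u,v,z):
    o,d=ray(c,u,v); return o+d*(z-o[2])/d[2]
def proj(c,p):
    T=np.array(c["extrinsics"]); q=T[:3,:3].T@(np.array(p)-T[:3,3]); return q[0]/q[2]*c["fx"]+c["cx"],q[1]/q[2]*c["fy"]+c["cy"]
E
python3 - <<'E'
from h import *
for n in ("top","side"):
    c=read_camera(n); cv2.imwrite(f"pics/{n}0.png",c["image"]); print(n,c["fx"],c["cx"],c["cy"],np.round(c["extrinsics"],3).tolist())
s=state(); print({k:np.round(v,3).tolist() for k,v in s.items()}, R.from_quat(s["eef_rot"]).as_matrix().round(3).tolist(), manip.hold_point_z)
E
```

```text
pics
top 408.719759462265 278.743418007225 209.42238376686174 [[-0.003, -0.994, 0.114, 418.882], [-1.0, 0.004, 0.009, -8.481], [-0.009, -0.114, -0.993, 1055.508], [0.0, 0.0, 0.0, 1.0]]
side 481.8802298054329 281.8063463248398 213.57983454450311 [[0.811, -0.441, 0.385, 78.988], [-0.586, -0.614, 0.529, -643.099], [0.003, -0.654, -0.756, 1061.57], [0.0, 0.0, 0.0, 1.0]]
{'time_s': 0.1, 'qpos': [-1.279, 0.576, 0.025, 1.438, -0.015, 1.129, -0.056], 'dq': [-0.0, -0.002, -0.001, -0.001, -0.001, -0.001, 0.002], 'joint_torque': [0.006, -76.73, 2.258, -28.661, 0.016, 0.009, -0.0], 'tool_pos': [247.559, 627.542, 230.563], 'eef_rot': [0.187, 0.982, -0.001, -0.0], 'force': [0.635, 0.122, -0.278], 'moment': [-0.015, -0.018, 0.06], 'grip_force': 0.0, 'grip_width': 85.556} [[-0.93, 0.367, -0.0], [0.367, 0.93, -0.001], [-0.0, -0.001, -1.0]] 18.700000000000003
```

View pics/top0.png

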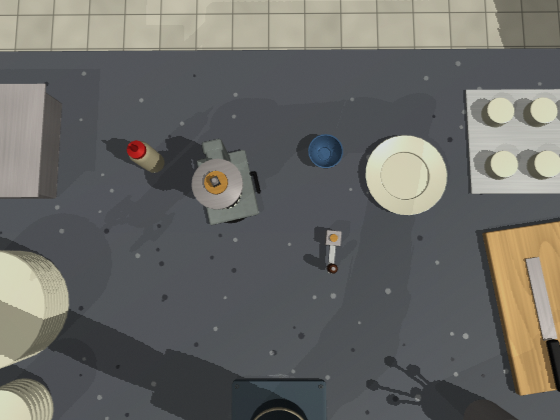

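View pics/side0.png

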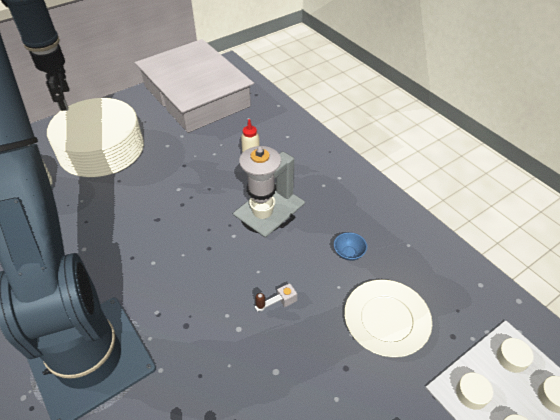

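The top view shows the mill's brass neck at about (215,182), the crank's boss at (333,238) and its knob at (332,268). The side view shows the neck at (261,155), the boss at (288,293) and the knob at (260,300).

```bash
python3 - <<'E'
from h import *
C={n:read_camera(n) for n in("top","side")}
big={"top":[(185,150,250,215),(315,222,350,280)],"side":[(238,140,285,175),(250,280,305,315)]}
out=[]
for n,c in C.items():
    im=c["image"]; hsv=cv2.cvtColor(im,cv2.COLOR_BGR2HSV)
    m=cv2.inRange(hsv,(8,120,110),(25,255,255))
    k,_,st,ce=cv2.connectedComponentsWithStats(m)
    for i in range(1,k):
        if st[i][4]>8: print(n,st[i],ce[i].round(1), [onz(c,*ce[i],z).round(1).tolist() for z in (34,240)])
    a=[cv2.resize(im[y0:y1,x0:x1],None,fx=6,fy=6,interpolation=cv2.INTER_CUBIC)for x0,y0,x1,y1 in big[n]]
    h=max(q.shape[0] for q in a); out.append(np.hstack([np.pad(q,((0,h-q.shape[0]),(0,0),(0,0))) for q in a]))
w=max(o.shape[1] for o in out); f=np.vstack([np.pad(o,((0,0),(0,w-o.shape[1]),(0,0))) for o in out])
print(f.shape); cv2.imwrite("pics/crop.png",f[:600,:800])
c=C["top"]
hsv=cv2.cvtColor(c["image"],cv2.COLOR_BGR2HSV)[225:260,318:350]
m=cv2.inRange(hsv,(0,0,150),(180,60,255)); ys,xs=np.nonzero(m)
r=cv2.minAreaRect(np.column_stack([xs+318,ys+225]).astype(np.float32)); print(r)
print("boss",onz(c,333,238,34),"knob",onz(c,332,268,75))
E
```

```text
top [204 171  24  23 325] [215.9 182.4] [[605.4, 159.9, 34.0], [567.8, 126.0, 240.0]]
top [ 486  221   74  174 7631] [527.  297.5] [[317.2, -605.2, 34.0], [337.7, -484.8, 240.0]]
top [330 234   8   8  46] [333.2 237.4] [[465.0, -135.2, 34.0], [455.7, -109.6, 240.0]]
side [251 150  18  13 147] [259.6 156.6] [[684.2, 308.3, 34.0], [562.8, 117.6, 240.0]]
side [284 288   7   7  38] [286.8 290.8] [[464.1, -136.3, 34.0], [386.9, -237.9, 240.0]]
(600, 612, 3)
((332.6207275390625, 245.05174255371094), (13.536413192749023, 28.40155601501465), 4.763641834259033)
boss [ 463.61367523 -134.53834798   34.        ] knob [ 390.74369819 -125.85372574   75.        ]
```

View pics/crop.png

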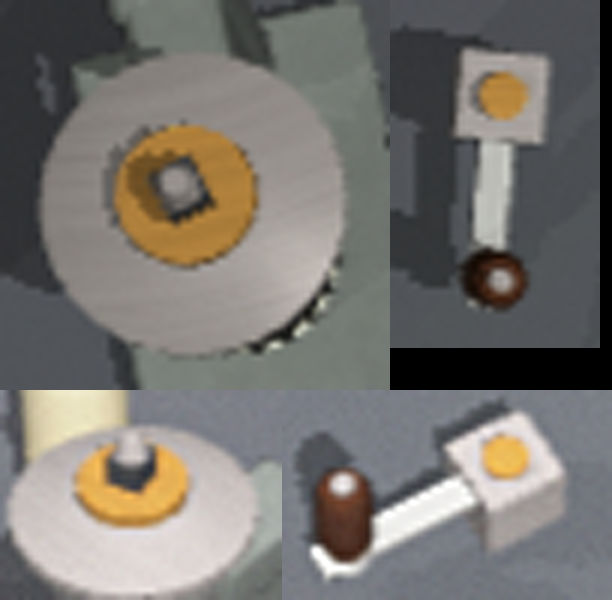

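The crops confirm the layout. The neck centre at (216,182.5) gives about (568,126). The boss is near (465,-135), with its arm heading about 173.5°. The spindle square reads about 36° (mod 90). I'll set off towards the boss.

```bash
cat >> h.py <<'E'
def show(target=None,yaw=None):
    s=state(); M=R.from_quat(s["eef_rot"]).as_matrix(); y=np.degrees(np.arctan2(M[1,1],M[0,1]))
    print("t%.2f"%s["time_s"],"tcp",np.round(s["tool_pos"],1),"yawY %.1f tilt %.1f"%(y,np.degrees(np.arccos(-M[2,2]))),"F",np.round(s["force"],1),"M",np.round(s["moment"],2),"w%.1f g%.0f"%(s["grip_width"],s["grip_force"]),"q",np.round(s["qpos"],2))
    if target is not None: print("tool-frame shift mm",np.round(M.T@(np.array(target)-s["tool_pos"]),1), "" if yaw is None else "rot z %.1f"%-((yaw-y+180)%360-180))
E
H="python3 -m handwheel"
$H '[{"delta_rot":[0,0,-7.5],"linear":[0,0,-0.05],"jaw":0.085},{"delta_rot":[0,0,-7.5],"linear":[0,0,-0.05],"jaw":0.085},{"delta_rot":[0,0,0],"linear":[0,0,0],"jaw":0.085}]'
$H '[{"delta_rot":[0,0,0],"linear":[-0.0214,-0.0356,0],"jaw":0.085},{"delta_rot":[0,0,0],"linear":[-0.0214,-0.0356,0],"jaw":0.085},{"delta_rot":[0,0,0],"linear":[-0.0214,-0.0356,0],"jaw":0.085},{"delta_rot":[0,0,0],"linear":[-0.0214,-0.0356,0],"jaw":0.085},{"delta_rot":[0,0,0],"linear":[-0.0214,-0.0356,0],"jaw":0.085}]'
$H '[{"delta_rot":[0,0,0],"linear":[-0.0214,-0.0356,0],"jaw":0.085},{"delta_rot":[0,0,0],"linear":[-0.0214,-0.0356,0],"jaw":0.085},{"delta_rot":[0,0,0],"linear":[-0.0214,-0.0356,0],"jaw":0.085},{"delta_rot":[0,0,0],"linear":[-0.0214,-0.0356,0],"jaw":0.085},{"delta_rot":[0,0,0],"linear":[-0.0214,-0.0356,0],"jaw":0.085}]'
python3 -c 'from h import *; show([465,-135,150],83.5)'
```

```text
time_s: 0.5
tool_pos: [248.8, 630.2, 338.8]
eef_rot: [0.055, 0.998, 0.005, 0.001]
force: [-0.4, 1.3, -0.0]
grip_width: 84.6
grip_force: 0.0
time_s: 1.0
tool_pos: [334.3, 437.2, 331.2]
eef_rot: [0.057, 0.998, -0.0, 0.0]
force: [0.8, 0.2, 0.3]
grip_width: 85.2
grip_force: 0.0
time_s: 1.5
tool_pos: [420.2, 248.2, 331.4]
eef_rot: [0.057, 0.998, 0.0, 0.0]
force: [0.8, 0.7, 0.4]
grip_width: 85.0
grip_force: 0.0
t1.50 tcp [420.2 248.2 331.4] yawY 83.5 tilt 0.0 F [0.8 0.7 0.4] M [ 0.03 -0.07 -0.02] w85.0 g0 q [-0.69  0.21  0.08  1.75 -0.02  1.18  0.85]
tool-frame shift mm [ -88.1 -375.6  181.3] rot z -0.0
```

```bash
H="python3 -m handwheel"
$H '[{"delta_rot":[0,0,0],"linear":[-0.0088,-0.0376,0],"jaw":0.085},{"delta_rot":[0,0,0],"linear":[-0.0088,-0.0376,0],"jaw":0.085},{"delta_rot":[0,0,0],"linear":[-0.0088,-0.0376,0],"jaw":0.085},{"delta_rot":[0,0,0],"linear":[-0.0088,-0.0376,0],"jaw":0.085},{"delta_rot":[0,0,0],"linear":[-0.0088,-0.0376,0.005],"jaw":0.085}]' >/dev/null
$H '[{"delta_rot":[0,0,0],"linear":[-0.0088,-0.0376,0.02],"jaw":0.085},{"delta_rot":[0,0,0],"linear":[-0.0088,-0.0376,0.025],"jaw":0.085},{"delta_rot":[0,0,0],"linear":[-0.0088,-0.0376,0.03],"jaw":0.085},{"delta_rot":[0,0,0],"linear":[-0.0088,-0.0376,0.03],"jaw":0.085},{"delta_rot":[0,0,0],"linear":[-0.0088,-0.0376,0.03],"jaw":0.085}]' >/dev/null
$H '[{"delta_rot":[0,0,0],"linear":[0,0,0],"jaw":0.085},{"delta_rot":[0,0,0],"linear":[0,0,0],"jaw":0.085}]' >/dev/null
python3 - <<'E'
from h import *
show([465,-135,6],83.5)
c=read_camera("wrist"); cv2.imwrite("pics/w1.png",c["image"])
hsv=cv2.cvtColor(c["image"],cv2.COLOR_BGR2HSV); m=cv2.inRange(hsv,(8,120,110),(25,255,255))
k,_,st,ce=cv2.connectedComponentsWithStats(m)
for i in range(1,k):
    if st[i][4]>100: print(st[i],ce[i].round(1),onz(c,*ce[i],34).round(1))
m=cv2.inRange(hsv,(0,0,140),(180,70,255)); k,_,st,ce=cv2.connectedComponentsWithStats(m)
for i in range(1,k):
    if st[i][4]>300: print("grey",st[i],ce[i].round(1))
E
```

```text
t2.70 tcp [ 463.9 -134.4  190.7] yawY 83.3 tilt 0.1 F [-0.6  0.   0.2] M [ 0.03 -0.03  0.03] w85.1 g0 q [-0.03  0.35  0.3   1.99 -0.14  0.82  1.8 ]
tool-frame shift mm [ -1.5  -0.4 184.7] rot z -0.2
[260  97  23  23 217] [269.1 107.2] [ 387.4 -132.6   34. ]
[264 186  22  21 334] [274.5 195.7] [ 464.9 -137.4   34. ]
grey [  102    75   349   276 46789] [272.3 207.6]
grey [ 483  202   77   35 1378] [531.2 221.3]
grey [ 479  258   81   74 2436] [521.4 303.9]
grey [  27  267  116   65 4112] [ 80.7 296.2]
grey [ 161  294   55   86 2833] [189.5 341. ]
grey [ 62 392  40  28 724] [ 82.4 406.7]
```

View pics/w1.png

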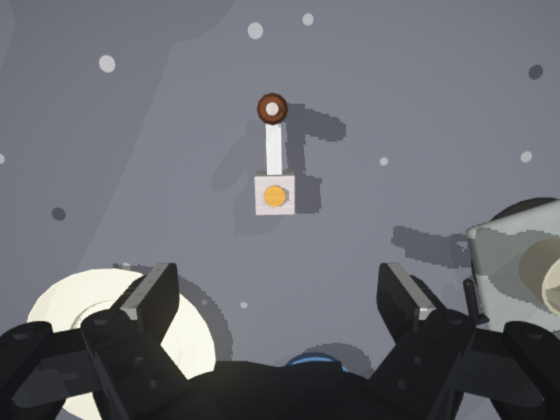

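The wrist view shows the boss at (274.5,196) and the knob at (272,108), with the arm parallel to the image's vertical. The yaw is right, so I'll go down and grip.

```bash
H="python3 -m handwheel"
$H '[{"delta_rot":[0,0,0],"linear":[-0.0013,-0.0015,0.04],"jaw":0.085},{"delta_rot":[0,0,0],"linear":[0,0,0.04],"jaw":0.085},{"delta_rot":[0,0,0],"linear":[0,0,0.04],"jaw":0.085},{"delta_rot":[0,0,0],"linear":[0,0,0.035],"jaw":0.085},{"delta_rot":[0,0,0],"linear":[0,0,0.02],"jaw":0.085}]'
$H '[{"delta_rot":[0,0,0],"linear":[0,0,0.01],"jaw":0.085},{"delta_rot":[0,0,0],"linear":[0,0,0],"jaw":0.05},{"delta_rot":[0,0,0],"linear":[0,0,0],"jaw":0.03},{"delta_rot":[0,0,0],"linear":[0,0,0],"jaw":0.03},{"delta_rot":[0,0,0],"linear":[0,0,0],"jaw":0.03}]' 60
$H '[{"delta_rot":[0,0,0],"linear":[0,0,0],"jaw":0.03},{"delta_rot":[0,0,0],"linear":[0,0,0],"jaw":0.03},{"delta_rot":[0,0,0],"linear":[0,0,0],"jaw":0.03}]' 60
python3 -c 'from h import *; show([465,-136,5],83.5)'
```

```text
time_s: 3.25
tool_pos: [465.8, -133.3, 15.0]
eef_rot: [0.056, 0.998, 0.001, -0.0]
force: [0.6, 0.1, 0.5]
grip_width: 85.0
grip_force: 0.0
time_s: 3.75
tool_pos: [466.5, -135.5, 7.8]
eef_rot: [0.057, 0.998, -0.0, 0.001]
force: [-0.4, 0.5, 6.3]
grip_width: 34.8
grip_force: 59.1
time_s: 4.05
tool_pos: [466.5, -135.5, 7.7]
eef_rot: [0.057, 0.998, -0.0, 0.001]
force: [-0.9, 0.5, 9.9]
grip_width: 35.1
grip_force: 59.3
t4.05 tcp [ 466.5 -135.5    7.7] yawY 83.5 tilt 0.1 F [-0.9  0.5  9.9] M [0.07 0.22 0.03] w35.1 g59 q [ 0.09  0.65  0.15  2.16 -0.27  0.34  1.92]
tool-frame shift mm [ 1.5 -0.7  2.7] rot z -0.0
```

```bash
H="python3 -m handwheel"
$H '[{"delta_rot":[0,0,0],"linear":[0,0,-0.02],"jaw":0.03},{"delta_rot":[0,0,0],"linear":[0,0,-0.04],"jaw":0.03},{"delta_rot":[0,0,0],"linear":[0,0,-0.04],"jaw":0.03},{"delta_rot":[0,0,0],"linear":[0,0,-0.04],"jaw":0.03},{"delta_rot":[0,0,0],"linear":[0,0,-0.04],"jaw":0.03}]'
$H '[{"delta_rot":[0,0,0],"linear":[0,0,-0.04],"jaw":0.03},{"delta_rot":[0,0,0],"linear":[0,0,-0.04],"jaw":0.03},{"delta_rot":[0,0,0],"linear":[0,0,-0.04],"jaw":0.03},{"delta_rot":[0,0,0],"linear":[-0.009,0.0336,0],"jaw":0.03},{"delta_rot":[0,0,0],"linear":[-0.009,0.0336,0],"jaw":0.03}]'
$H '[{"delta_rot":[0,0,0],"linear":[-0.009,0.0336,0],"jaw":0.03},{"delta_rot":[0,0,0],"linear":[-0.009,0.0336,0],"jaw":0.03},{"delta_rot":[0,0,0],"linear":[-0.009,0.0336,0],"jaw":0.03},{"delta_rot":[0,0,0],"linear":[0,0,0],"jaw":0.03},{"delta_rot":[0,0,0],"linear":[0,0,0],"jaw":0.03}]'
python3 - <<'E'
from h import *
show([568.4,124.3,300],46)
c=read_camera("wrist"); cv2.imwrite("pics/w2.png",c["image"])
t=read_camera("top"); s=read_camera("side")
cv2.imwrite("pics/s2.png",s["image"])
for c in (t,s):
    hsv=cv2.cvtColor(c["image"],cv2.COLOR_BGR2HSV); m=cv2.inRange(hsv,(8,120,110),(25,255,255))
    k,_,st,ce=cv2.connectedComponentsWithStats(m)
    for i in range(1,k):
        if st[i][4]>8: print(st[i],ce[i].round(1))
E
```

```text
time_s: 4.55
tool_pos: [465.0, -135.2, 188.6]
eef_rot: [0.057, 0.998, 0.0, 0.0]
force: [1.6, -0.2, -3.2]
grip_width: 35.2
grip_force: 61.4
time_s: 5.05
tool_pos: [491.3, -70.7, 308.4]
eef_rot: [0.058, 0.998, 0.0, 0.002]
force: [1.4, 0.9, -3.3]
grip_width: 34.9
grip_force: 61.6
time_s: 5.55
tool_pos: [529.0, 27.0, 306.4]
eef_rot: [0.056, 0.998, -0.0, -0.0]
force: [0.6, -0.5, -3.5]
grip_width: 35.1
grip_force: 61.6
t5.55 tcp [529.   27.  306.4] yawY 83.6 tilt 0.0 F [ 0.6 -0.5 -3.5] M [-0.04 -0.04 -0.07] w35.1 g62 q [-0.34  0.3   0.27  1.71 -0.09  1.14  1.42]
tool-frame shift mm [-28.3 101.1   6.3] rot z 37.6
[ 486  221   74  174 4177] [532.5 307.6]
[499 239   5   5  13] [501.3 241.2]
[501 245   4   5  11] [502.5 247.2]
[545 253   5  11  19] [547.2 257.9]
[517 324   7   4  10] [520.4 325.9]
[555 329   5  14  27] [558.1 335.5]
[251 150   7  10  47] [253.6 155.1]
[265 152   4   6  17] [266.2 154.3]
```

View pics/w2.png

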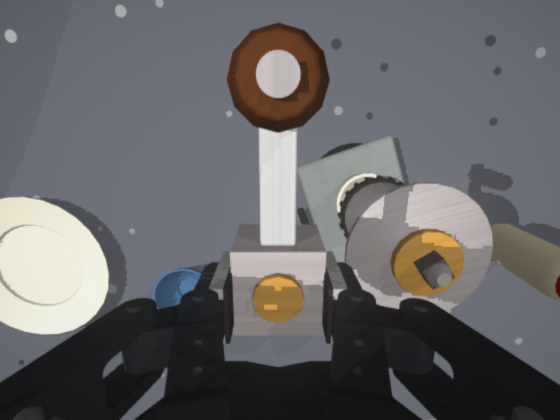

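The wrist view shows the boss held square, with its dot at (278,299). The brass neck ring is visible around (428,264) with the spindle square inside it. I'll compute both positions.

```bash
python3 - <<'E'
from h import *
c=read_camera("wrist"); im=c["image"]; s=state()
hsv=cv2.cvtColor(im,cv2.COLOR_BGR2HSV); m=cv2.inRange(hsv,(8,100,60),(25,255,255))
k,lab,st,ce=cv2.connectedComponentsWithStats(m)
for i in range(1,k):
    if st[i][4]<300: continue
    cnt=max(cv2.findContours((lab==i).astype(np.uint8),cv2.RETR_EXTERNAL,cv2.CHAIN_APPROX_NONE)[0],key=len)
    e=cv2.fitEllipse(cv2.convexHull(cnt)); z=240 if e[0][0]>350 else s["tool_pos"][2]-7.7+34
    print(e,onz(c,*e[0],z).round(1)-np.array(s["tool_pos"])*[1,1,0], onz(c,*e[0],z).round(1))
cr=cv2.resize(im[220:310,385:475],None,fx=6,fy=6,interpolation=cv2.INTER_CUBIC); cv2.imwrite("pics/sq.png",cr)
E
```

```text
((274.0531311035156, 73.81694030761719), (92.69302368164062, 99.02778625488281), 18.91707420349121) [-81.30427757   8.30880108 332.9       ] [447.7  33.5 332.9]
((429.93829345703125, 261.0780944824219), (65.7761459350586, 72.78761291503906), 75.1211166381836) [ 37.59572243  99.20880108 240.        ] [566.6 124.4 240. ]
((277.5959777832031, 297.7765197753906), (48.481605529785156, 50.98885726928711), 88.87812805175781) [-6.04277570e-01  8.80107557e-03  3.32900000e+02] [528.4  25.2 332.9]
```

View pics/sq.png

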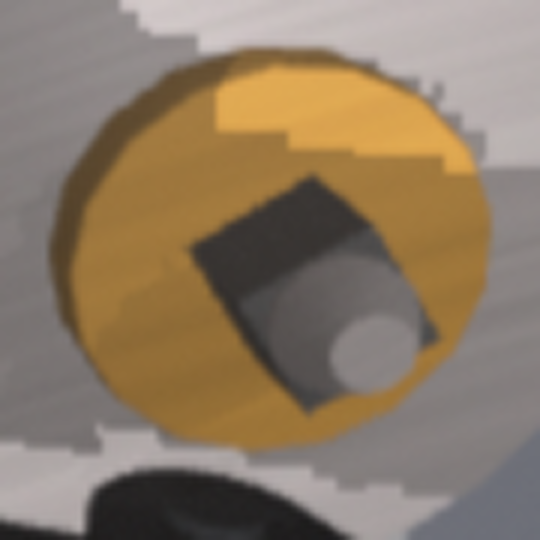

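```bash
python3 - <<'E'
from h import *
c=read_camera("wrist")
P=[onz(c,x/6+385,y/6+220,254) for x,y in ((240,300),(370,225),(438,340),(308,412))]
for i in range(4):
    d=P[(i+1)%4]-P[i]; print(np.linalg.norm(d).round(1), (np.degrees(np.arctan2(d[1],d[0]))%90).round(1))
print(np.mean(P,0).round(1), onz(c,280/6+385,250/6+220,240).round(1),onz(c,372/6+385,353/6+220,261.5).round(1))
show([568,126,300],44)
E
```

```text
15.3 27.6
16.1 27.6
15.4 27.0
15.9 27.3
[569.1 125.7 254. ] [567.3 125.7 240. ] [569.1 125.6 261.5]
t5.80 tcp [529.1  25.3 306.6] yawY 83.4 tilt 0.0 F [-0.5 -0.1 -2.5] M [-0.04 -0.01  0.03] w35.2 g62 q [-0.34  0.3   0.27  1.71 -0.09  1.14  1.42]
tool-frame shift mm [-27.  104.5   6.6] rot z 39.4
```

The square reads 27.4° at (568.5,125.7). Its sides come out at 15.7 mm, which fits the given 16 mm. I'll move above it and turn to about 29°.

```bash
H="python3 -m handwheel"
$H '[{"delta_rot":[0,0,0],"linear":[-0.009,0.035,0],"jaw":0.03},{"delta_rot":[0,0,0],"linear":[-0.009,0.035,0],"jaw":0.03},{"delta_rot":[0,0,0],"linear":[-0.009,0.0345,0],"jaw":0.03},{"delta_rot":[0,0,7.8],"linear":[0,0,0],"jaw":0.03},{"delta_rot":[0,0,7.8],"linear":[0,0,0],"jaw":0.03}]' >/dev/null
$H '[{"delta_rot":[0,0,7.8],"linear":[0,0,0],"jaw":0.03},{"delta_rot":[0,0,7.8],"linear":[0,0,0],"jaw":0.03},{"delta_rot":[0,0,7.8],"linear":[0,0,0],"jaw":0.03},{"delta_rot":[0,0,7.8],"linear":[0,0,0],"jaw":0.03},{"delta_rot":[0,0,7.8],"linear":[0,0,0],"jaw":0.03}]' >/dev/null
$H '[{"delta_rot":[0,0,0],"linear":[0,0,0.005],"jaw":0.03},{"delta_rot":[0,0,0],"linear":[0,0,0.005],"jaw":0.03},{"delta_rot":[0,0,0],"linear":[0,0,0],"jaw":0.03}]' >/dev/null
python3 -c 'from h import *; show([569,125.7,261.7],27.4)'
```

```text
t7.10 tcp [567.6 126.9 295.3] yawY 29.0 tilt 0.1 F [ 0.5 -0.4 -4.2] M [ 0.   -0.04 -0.04] w35.1 g62 q [-0.61  0.42  0.47  1.6  -0.2   1.17  0.41]
tool-frame shift mm [-1.8  0.7 33.6] rot z 1.6
```

```bash
H="python3 -m handwheel"
$H '[{"delta_rot":[0,0,0.8],"linear":[-0.0018,0.0007,0.008],"jaw":0.03},{"delta_rot":[0,0,0.8],"linear":[0,0,0.008],"jaw":0.03},{"delta_rot":[0,0,0],"linear":[0,0,0.008],"jaw":0.03},{"delta_rot":[0,0,0],"linear":[0,0,0.003],"jaw":0.03},{"delta_rot":[0,0,0],"linear":[0,0,0],"jaw":0.03}]'
$H '[{"delta_rot":[0,0,0],"linear":[0,0,0.002],"jaw":0.03},{"delta_rot":[0,0,0],"linear":[0,0,0.002],"jaw":0.03},{"delta_rot":[0,0,0],"linear":[0,0,0.001],"jaw":0.03},{"delta_rot":[0,0,0],"linear":[0,0,0],"jaw":0.03}]'
python3 -c 'from h import *; show([569,125.7,261.7],27.4)'
```

```text
time_s: 7.6
tool_pos: [569.3, 125.9, 268.6]
eef_rot: [0.52, 0.854, -0.0, -0.0]
force: [0.5, 1.3, -3.5]
grip_width: 35.2
grip_force: 61.6
time_s: 8.0
tool_pos: [569.7, 126.0, 264.3]
eef_rot: [0.52, 0.854, 0.0, 0.0]
force: [-0.0, -0.4, -2.4]
grip_width: 35.2
grip_force: 61.6
t8.00 tcp [569.7 126.  264.3] yawY 27.3 tilt 0.0 F [-0.  -0.4 -2.4] M [-0.02  0.01  0.  ] w35.2 g62 q [-0.6   0.44  0.47  1.65 -0.22  1.1   0.4 ]
tool-frame shift mm [ 0.  -0.7  2.6] rot z -0.1
```

```bash
H="python3 -m handwheel"
$H '[{"delta_rot":[0,0,0],"linear":[0,-0.0005,0.001],"jaw":0.03},{"delta_rot":[0,0,0],"linear":[0,0,0.001],"jaw":0.03},{"delta_rot":[0,0,0],"linear":[0,0,0.001],"jaw":0.03},{"delta_rot":[0,0,0],"linear":[0,0,0],"jaw":0.03}]'
python3 -c 'from h import *; show()'
$H '[{"delta_rot":[0,0,0],"linear":[0,0,0.001],"jaw":0.03},{"delta_rot":[0,0,0],"linear":[0,0,0.001],"jaw":0.03},{"delta_rot":[0,0,0],"linear":[0,0,0],"jaw":0.03}]'
python3 -c 'from h import *; show()'
```

```text
time_s: 8.4
tool_pos: [569.3, 125.4, 261.2]
eef_rot: [0.521, 0.854, -0.0, 0.0]
force: [1.2, -1.4, -3.6]
grip_width: 35.3
grip_force: 61.7
t8.40 tcp [569.3 125.4 261.2] yawY 27.3 tilt 0.0 F [ 1.2 -1.4 -3.6] M [-0.4  -0.33  0.02] w35.3 g62 q [-0.6   0.45  0.47  1.66 -0.22  1.09  0.4 ]
time_s: 8.7
tool_pos: [569.3, 125.4, 259.2]
eef_rot: [0.521, 0.854, -0.0, 0.0]
force: [2.2, -1.9, -3.5]
grip_width: 35.0
grip_force: 61.7
t8.70 tcp [569.3 125.4 259.2] yawY 27.3 tilt 0.0 F [ 2.2 -1.9 -3.5] M [-0.6  -0.38  0.07] w35.0 g62 q [-0.6   0.45  0.47  1.66 -0.22  1.09  0.4 ]
```

```bash
H="python3 -m handwheel"
$H '[{"delta_rot":[0,0,0],"linear":[-0.0006,0.0002,0.001],"jaw":0.03},{"delta_rot":[0,0,0],"linear":[0,0,0.001],"jaw":0.03},{"delta_rot":[0,0,0],"linear":[0,0,0.001],"jaw":0.03},{"delta_rot":[0,0,0],"linear":[0,0,0],"jaw":0.03}]'
python3 -c 'from h import *; show()'
```

```text
time_s: 9.1
tool_pos: [569.6, 125.4, 256.1]
eef_rot: [0.52, 0.854, -0.0, -0.0]
force: [1.4, -2.1, -4.6]
grip_width: 34.8
grip_force: 61.7
t9.10 tcp [569.6 125.4 256.1] yawY 27.3 tilt 0.0 F [ 1.4 -2.1 -4.6] M [-0.43 -0.28  0.05] w34.8 g62 q [-0.6   0.45  0.47  1.66 -0.22  1.08  0.41]
```

```bash
H="python3 -m handwheel"
$H '[{"delta_rot":[0,0,0],"linear":[-0.0005,0,0.002],"jaw":0.03},{"delta_rot":[0,0,0],"linear":[0,0,0.002],"jaw":0.03},{"delta_rot":[0,0,0],"linear":[0,0,0.002],"jaw":0.03},{"delta_rot":[0,0,0],"linear":[0,0,0.001],"jaw":0.03},{"delta_rot":[0,0,0],"linear":[0,0,0],"jaw":0.03}]'
python3 -c 'from h import *; show()'
$H '[{"delta_rot":[0,0,0],"linear":[0,0,0.001],"jaw":0.03},{"delta_rot":[0,0,0],"linear":[0,0,0.001],"jaw":0.03},{"delta_rot":[0,0,0],"linear":[0,0,0],"jaw":0.03},{"delta_rot":[0,0,0],"linear":[0,0,0],"jaw":0.03}]'
python3 -c 'from h import *; show()'
```

```text
time_s: 9.6
tool_pos: [569.7, 125.0, 249.0]
eef_rot: [0.52, 0.854, -0.0, -0.0]
force: [-0.8, -0.5, -3.3]
grip_width: 34.9
grip_force: 61.7
t9.60 tcp [569.7 125.  249. ] yawY 27.3 tilt 0.0 F [-0.8 -0.5 -3.3] M [-0.02  0.01 -0.01] w34.9 g62 q [-0.6   0.46  0.46  1.67 -0.23  1.07  0.41]
time_s: 10.0
tool_pos: [569.9, 125.0, 247.8]
eef_rot: [0.52, 0.854, 0.0, 0.0]
force: [-4.0, -0.5, 5.9]
grip_width: 35.4
grip_force: 62.5
t10.00 tcp [569.9 125.  247.8] yawY 27.3 tilt 0.0 F [-4.  -0.5  5.9] M [-0.11  0.78  0.03] w35.4 g62 q [-0.6   0.46  0.46  1.68 -0.23  1.06  0.41]
```

The crank is home: TCP z is 247.8, so the foot is at about 240. Next I'll feel for the burr take-up while still holding the boss, turning clockwise.

```bash
H="python3 -m handwheel"
$H '[{"delta_rot":[0,0,0],"linear":[0,0,-0.0007],"jaw":0.03},{"delta_rot":[0,0,5],"linear":[0,0,0],"jaw":0.03},{"delta_rot":[0,0,5],"linear":[0,0,0],"jaw":0.03},{"delta_rot":[0,0,0],"linear":[0,0,0],"jaw":0.03}]' >/dev/null
python3 -c 'from h import *; show()'
$H '[{"delta_rot":[0,0,5],"linear":[0,0,0],"jaw":0.03},{"delta_rot":[0,0,5],"linear":[0,0,0],"jaw":0.03},{"delta_rot":[0,0,0],"linear":[0,0,0],"jaw":0.03}]' >/dev/null
python3 -c 'from h import *; show()'
$H '[{"delta_rot":[0,0,5],"linear":[0,0,0],"jaw":0.03},{"delta_rot":[0,0,5],"linear":[0,0,0],"jaw":0.03},{"delta_rot":[0,0,0],"linear":[0,0,0],"jaw":0.03}]' >/dev/null
python3 -c 'from h import *; show()'
```

```text
t10.40 tcp [569.7 124.3 247.9] yawY 17.2 tilt 0.1 F [-2.5 -2.4  0.8] M [-0.52  0.59 -0.02] w34.5 g62 q [-0.63  0.47  0.51  1.68 -0.25  1.07  0.26]
t10.70 tcp [569.5 124.3 247.9] yawY 7.3 tilt 0.1 F [-4.4 -2.5  2.2] M [-0.62  0.78 -0.02] w35.1 g62 q [-0.66  0.47  0.56  1.68 -0.28  1.07  0.12]
t11.00 tcp [569.4 124.4 247.9] yawY -2.7 tilt 0.1 F [-5.1 -2.1  1.7] M [-0.64  0.95  0.02] w35.0 g62 q [-0.68  0.48  0.61  1.68 -0.31  1.08 -0.03]
```

```bash
H="python3 -m handwheel"
$H '[{"delta_rot":[0,0,5],"linear":[-0.0004,-0.0008,0],"jaw":0.03},{"delta_rot":[0,0,5],"linear":[0,0,0],"jaw":0.03},{"delta_rot":[0,0,0],"linear":[0,0,0],"jaw":0.03}]' >/dev/null
python3 -c 'from h import *; show()'
$H '[{"delta_rot":[0,0,5],"linear":[0,0,0],"jaw":0.03},{"delta_rot":[0,0,5],"linear":[0,0,0],"jaw":0.03},{"delta_rot":[0,0,0],"linear":[0,0,0],"jaw":0.03}]' >/dev/null
python3 -c 'from h import *; show()'
$H '[{"delta_rot":[0,0,5],"linear":[0,0,0],"jaw":0.03},{"delta_rot":[0,0,5],"linear":[0,0,0],"jaw":0.03},{"delta_rot":[0,0,0],"linear":[0,0,0],"jaw":0.03}]' >/dev/null
python3 -c 'from h import *; show()'
```

```text
t11.30 tcp [568.9 124.2 247.9] yawY -12.6 tilt 0.0 F [-2.9 -1.5  1. ] M [-0.48  0.69  0.01] w35.2 g62 q [-0.71  0.49  0.66  1.68 -0.33  1.08 -0.17]
t11.60 tcp [568.8 124.3 247.9] yawY -22.6 tilt 0.0 F [-4.3 -0.8  2.2] M [-0.54  0.92 -0.03] w34.8 g62 q [-0.74  0.51  0.71  1.68 -0.36  1.09 -0.32]
t11.90 tcp [568.7 124.5 247.9] yawY -32.5 tilt 0.1 F [-5.  -1.3  3.3] M [-0.41  1.09 -0.04] w35.1 g62 q [-0.77  0.52  0.76  1.68 -0.39  1.1  -0.46]
```

```bash
H="python3 -m handwheel"
$H '[{"delta_rot":[0,0,5],"linear":[0,-0.0008,0],"jaw":0.03},{"delta_rot":[0,0,5],"linear":[0,0,0],"jaw":0.03},{"delta_rot":[0,0,0],"linear":[0,0,0],"jaw":0.03}]' >/dev/null
python3 -c 'from h import *; show()'
$H '[{"delta_rot":[0,0,5],"linear":[0,0,0],"jaw":0.03},{"delta_rot":[0,0,5],"linear":[0,0,0],"jaw":0.03},{"delta_rot":[0,0,0],"linear":[0,0,0],"jaw":0.03}]' >/dev/null
python3 -c 'from h import *; show()'
$H '[{"delta_rot":[0,0,5],"linear":[0,0,0],"jaw":0.03},{"delta_rot":[0,0,5],"linear":[0,0,0],"jaw":0.03},{"delta_rot":[0,0,0],"linear":[0,0,0],"jaw":0.03}]' >/dev/null
python3 -c 'from h import *; show()'
```

```text
t12.20 tcp [568.2 124.7 247.9] yawY -42.5 tilt 0.1 F [-3.6 -2.9  2.4] M [-0.52  0.89  0.05] w34.8 g62 q [-0.8   0.53  0.81  1.68 -0.42  1.11 -0.6 ]
t12.50 tcp [568.1 124.8 247.9] yawY -52.5 tilt 0.1 F [-4.3 -1.7  2.3] M [-0.45  1.03  0.09] w35.1 g62 q [-0.82  0.55  0.86  1.69 -0.46  1.12 -0.75]
t12.80 tcp [568.1 125.  247.9] yawY -62.5 tilt 0.1 F [-5.7 -1.6  2.4] M [-0.35  1.21  0.07] w34.9 g62 q [-0.84  0.57  0.91  1.69 -0.49  1.13 -0.89]
```

```bash
H="python3 -m handwheel"
$H '[{"delta_rot":[0,0,4],"linear":[0,-0.001,0],"jaw":0.03},{"delta_rot":[0,0,0],"linear":[0,0,0],"jaw":0.03}]' >/dev/null
python3 -c 'from h import *; show()'
$H '[{"delta_rot":[0,0,4],"linear":[0,0,0],"jaw":0.03},{"delta_rot":[0,0,0],"linear":[0,0,0],"jaw":0.03}]' >/dev/null
python3 -c 'from h import *; show()'
$H '[{"delta_rot":[0,0,4],"linear":[0,0,0],"jaw":0.03},{"delta_rot":[0,0,0],"linear":[0,0,0],"jaw":0.03}]' >/dev/null
python3 -c 'from h import *; show()'
```

```text
t13.00 tcp [567.8 125.4 247.9] yawY -66.5 tilt 0.1 F [-3.7 -3.2  1.7] M [-0.63  0.89  0.15] w34.9 g62 q [-0.86  0.58  0.93  1.69 -0.5   1.14 -0.94]
t13.20 tcp [567.8 125.4 247.9] yawY -70.5 tilt 0.1 F [-4.3 -1.9  2.2] M [-0.56  0.88  0.09] w35.1 g62 q [-0.86  0.58  0.95  1.69 -0.51  1.14 -1.  ]
t13.40 tcp [567.7 125.5 247.9] yawY -74.5 tilt 0.1 F [-4.3 -1.7  2.4] M [-0.49  0.94  0.05] w35.7 g62 q [-0.87  0.59  0.97  1.69 -0.53  1.15 -1.05]
```

```bash
H="python3 -m handwheel"; S='from plant import state as s;import numpy as n;a=s();print(n.round(a["moment"],2),n.round(a["joint_torque"][6],3))'
python3 -c "$S"
echo moving cw
$H '[{"delta_rot":[0,0,2],"linear":[0,0,0],"jaw":0.03},{"delta_rot":[0,0,2],"linear":[0,0,0],"jaw":0.03}]' >/dev/null
python3 -c "$S"
$H '[{"delta_rot":[0,0,3],"linear":[0,0,0],"jaw":0.03}]' >/dev/null
python3 -c "$S"
$H '[{"delta_rot":[0,0,3],"linear":[0,0,0],"jaw":0.03}]' >/dev/null
python3 -c "$S"
echo still
$H '[{"delta_rot":[0,0,0],"linear":[0,0,0],"jaw":0.03}]' >/dev/null
python3 -c "$S"
$H '[{"delta_rot":[0,0,0],"linear":[0,0,0],"jaw":0.03}]' >/dev/null
python3 -c "$S"
echo back
$H '[{"delta_rot":[0,0,-8],"linear":[0,0,0],"jaw":0.03},{"delta_rot":[0,0,-8],"linear":[0,0,0],"jaw":0.03},{"delta_rot":[0,0,-8],"linear":[0,0,0],"jaw":0.03},{"delta_rot":[0,0,-8],"linear":[0,0,0],"jaw":0.03},{"delta_rot":[0,0,-3],"linear":[0,0,0],"jaw":0.03}]' >/dev/null
python3 -c "$S"
$H '[{"delta_rot":[0,0,-3],"linear":[0,0,0],"jaw":0.03}]' >/dev/null
python3 -c "$S"
$H '[{"delta_rot":[0,0,3],"linear":[0,0,0],"jaw":0.03},{"delta_rot":[0,0,3],"linear":[0,0,0],"jaw":0.03}]' >/dev/null
echo fwd free?
for i in 1; do python3 -c "$S"; done
$H '[{"delta_rot":[0,0,3],"linear":[0,0,0],"jaw":0.03}]' >/dev/null
python3 -c "$S"
$H '[{"delta_rot":[0,0,3],"linear":[0,0,0],"jaw":0.03}]' >/dev/null
python3 -c "$S"
python3 -c 'from h import *; show()'
```

```text
[-0.49  0.94  0.05] -0.936
moving cw
[-0.52  1.01  0.25] 0.368
[-0.46  0.99  0.28] 0.847
[-0.45  1.03  0.27] 0.633
still
[-0.45  1.02  0.06] -0.804
[-0.49  1.01  0.15] -0.282
back
[-0.64  0.57 -0.12] 0.344
[-0.63  0.67 -0.12] -0.703
fwd free?
[-0.94  0.54 -0.02] 0.969
[-0.85  0.87  0.1 ] 0.814
[-0.81  0.8   0.11] 0.8
t15.00 tcp [567.8 125.1 247.9] yawY -58.7 tilt 0.0 F [-4.3 -4.2  0.6] M [-0.81  0.8   0.11] w34.9 g62 q [-0.84  0.56  0.89  1.69 -0.47  1.13 -0.83]
```

Take-up felt at about yaw -40°: loaded readings are 0.25+ when moving and 0.05 to 0.15 at rest, against about 0 at rest when free. The arm heading there is 50°, so the finish is heading 50° after three turns. Next I'll release, lift and regrip at the knob.

```bash
H="python3 -m handwheel"
$H '[{"delta_rot":[0,0,0],"linear":[0,0,0],"jaw":0.06},{"delta_rot":[0,0,0],"linear":[0,0,0],"jaw":0.085},{"delta_rot":[0,0,0],"linear":[0,0,0],"jaw":0.085},{"delta_rot":[0,0,0],"linear":[0,0,0],"jaw":0.085}]'
$H '[{"delta_rot":[0,0,0],"linear":[0,0,-0.02],"jaw":0.085},{"delta_rot":[0,0,0],"linear":[0,0,-0.03],"jaw":0.085},{"delta_rot":[0,0,0],"linear":[0,0,-0.04],"jaw":0.085},{"delta_rot":[0,0,-8.3],"linear":[0,0,-0.01],"jaw":0.085},{"delta_rot":[0,0,-8.4],"linear":[0,0,0],"jaw":0.085}]'
$H '[{"delta_rot":[0,0,-8.4],"linear":[0,0,0],"jaw":0.085},{"delta_rot":[0,0,-8.4],"linear":[0,0,0],"jaw":0.085},{"delta_rot":[0,0,-8.4],"linear":[0,0,0],"jaw":0.085},{"delta_rot":[0,0,-8.4],"linear":[0,0,0],"jaw":0.085},{"delta_rot":[0,0,-8.4],"linear":[0,0,0],"jaw":0.085}]'
python3 - <<'E'
from h import *
show([632.4,164.2,340],0)
c=read_camera("wrist"); cv2.imwrite("pics/w3.png",c["image"])
E
```

```text
time_s: 15.4
tool_pos: [568.2, 126.1, 248.1]
eef_rot: [0.963, 0.27, 0.0, -0.0]
force: [-0.1, -0.0, 0.8]
grip_width: 85.1
grip_force: 0.0
time_s: 15.9
tool_pos: [569.0, 125.7, 350.2]
eef_rot: [0.912, 0.41, 0.002, 0.0]
force: [-0.5, -0.3, -0.5]
grip_width: 84.7
grip_force: 0.0
time_s: 16.4
tool_pos: [568.0, 125.9, 348.2]
eef_rot: [0.705, 0.709, 0.0, 0.0]
force: [0.7, 1.3, 0.2]
grip_width: 85.0
grip_force: 0.0
t16.40 tcp [568.  125.9 348.2] yawY 0.4 tilt 0.0 F [0.7 1.3 0.2] M [-0.05  0.01  0.02] w85.0 g0 q [-0.72  0.41  0.66  1.51 -0.26  1.3  -0.03]
tool-frame shift mm [37.9 64.6  8.2] rot z 0.4
```

View pics/w3.png

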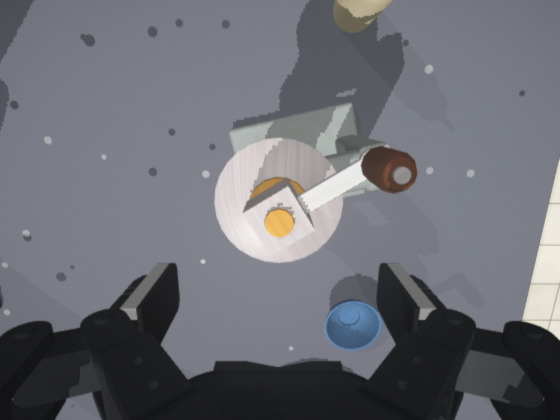

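The wrist view shows the crank seated, with the boss dot at (279,222) and the knob top at (402,175). I'll measure both.

```bash
python3 - <<'E'
from h import *
c=read_camera("wrist"); hsv=cv2.cvtColor(c["image"],cv2.COLOR_BGR2HSV)
m=cv2.inRange(hsv,(8,120,60),(25,255,255))[205:240,260:300]; M=cv2.moments(m,True); b=onz(c,M["m10"]/M["m00"]+260,M["m01"]/M["m00"]+205,274)
m=cv2.inRange(hsv,(0,0,110),(180,90,255))[160:190,390:415]; M=cv2.moments(m,True); print(M["m00"],M["m10"]/M["m00"]+390,M["m01"]/M["m00"]+160)
k=onz(c,M["m10"]/M["m00"]+390,M["m01"]/M["m00"]+160,315); d=k-b
print(b.round(1),k.round(1),np.hypot(*d[:2]).round(1),np.degrees(np.arctan2(d[1],d[0])).round(1))
show([k[0],k[1],277],0)
E
```

```text
280.0 403.275 176.81428571428572
[568.6 125.  274. ] [633.9 164.1 315. ] 76.2 30.9
t16.50 tcp [568.1 125.7 348.3] yawY 0.1 tilt 0.1 F [-0.3 -0.3  0.7] M [-0.05  0.    0.  ] w85.4 g0 q [-0.72  0.41  0.66  1.51 -0.26  1.3  -0.03]
tool-frame shift mm [38.2 65.9 71.4] rot z 0.1
```

```bash
H="python3 -m handwheel"
$H '[{"delta_rot":[0,0,0],"linear":[0.019,0.0325,0],"jaw":0.085},{"delta_rot":[0,0,0],"linear":[0.019,0.0325,0],"jaw":0.085},{"delta_rot":[0,0,0],"linear":[0,0,0.03],"jaw":0.07},{"delta_rot":[0,0,0],"linear":[0,0,0.03],"jaw":0.06},{"delta_rot":[0,0,0],"linear":[0,0,0.01],"jaw":0.06}]'
$H '[{"delta_rot":[0,0,0],"linear":[0,0,0],"jaw":0.04},{"delta_rot":[0,0,0],"linear":[0,0,0],"jaw":0.018},{"delta_rot":[0,0,0],"linear":[0,0,0],"jaw":0.018},{"delta_rot":[0,0,0],"linear":[0,0,0],"jaw":0.018},{"delta_rot":[0,0,0],"linear":[0,0,0],"jaw":0.018}]' 30
cat >> h.py <<'E'
def ang(ax=(568,125)):
    s=state(); p=np.array(s["tool_pos"])[:2]-ax; h=np.arctan2(p[1],p[0]); F=np.array(s["force"]); r=np.array([np.cos(h),np.sin(h)])
    print("t%.2f heading %.1f radius %.1f z %.1f"%(s["time_s"],np.degrees(h),np.hypot(*p),s["tool_pos"][2]),"Frad %.1f Fccw %.1f Fz %.1f"%(F[:2]@r,F[:2]@[-r[1],r[0]],F[2]),"w%.1f g%.0f"%(s["grip_width"],s["grip_force"]),"q",np.round(s["qpos"],2))
E
python3 - <<'E'
from h import *
show(); ang()
p0=np.array(state()["tool_pos"])[:2]
hs=[31,11,-9,-29,-49]+[-49-20*k for k in range(1,19)]
# target headings every 20 deg; shifts in tool x(=world y), tool y(=world x), m
cur=p0
for h in np.arange(10,-360,-20):
    t=np.array([568,125])+75*np.array([np.cos(np.radians(h)),np.sin(np.radians(h))]); d=t-cur; cur=t
    print(h,"x %.4f y %.4f"%(d[1]/1000,d[0]/1000))
E
```

```text
time_s: 17.0
tool_pos: [631.7, 164.0, 274.8]
eef_rot: [0.708, 0.706, -0.002, -0.001]
force: [-0.3, 0.2, 0.1]
grip_width: 60.0
grip_force: 0.0
time_s: 17.5
tool_pos: [633.6, 163.9, 279.4]
eef_rot: [0.707, 0.707, 0.001, 0.001]
force: [0.5, 1.3, 3.8]
grip_width: 23.0
grip_force: 30.0
t17.50 tcp [633.6 163.9 279.4] yawY -0.0 tilt 0.1 F [0.5 1.3 3.8] M [ 0.07 -0.06  0.05] w23.0 g30 q [-0.67  0.57  0.62  1.44 -0.34  1.23 -0.02]
t17.50 heading 30.7 radius 76.3 z 279.4 Frad 1.1 Fccw 0.9 Fz 3.8 w23.0 g30 q [-0.67  0.57  0.62  1.44 -0.34  1.23 -0.02]
10 x -0.0259 y 0.0083
-10 x -0.0260 y 0.0000
-30 x -0.0245 y -0.0089
-50 x -0.0200 y -0.0167
-70 x -0.0130 y -0.0226
-90 x -0.0045 y -0.0257
-110 x 0.0045 y -0.0257
-130 x 0.0130 y -0.0226
-150 x 0.0200 y -0.0167
-170 x 0.0245 y -0.0089
-190 x 0.0260 y 0.0000
-210 x 0.0245 y 0.0089
-230 x 0.0200 y 0.0167
-250 x 0.0130 y 0.0226
-270 x 0.0045 y 0.0257
-290 x -0.0045 y 0.0257
-310 x -0.0130 y 0.0226
-330 x -0.0200 y 0.0167
-350 x -0.0245 y 0.0089
```

```bash
H="python3 -m handwheel"
$H '[{"delta_rot":[0,0,0],"linear":[-0.0130,0.0050,0],"jaw":0.018},{"delta_rot":[0,0,0],"linear":[-0.0129,0.0033,0],"jaw":0.018},{"delta_rot":[0,0,0],"linear":[-0.0130,0.0006,0],"jaw":0.018},{"delta_rot":[0,0,0],"linear":[-0.0130,-0.0006,0],"jaw":0.018}]'
python3 -c 'from h import *; ang()'
$H '[{"delta_rot":[0,0,0],"linear":[-0.0245,-0.0089,0],"jaw":0.018},{"delta_rot":[0,0,0],"linear":[-0.0200,-0.0167,0],"jaw":0.018}]'
python3 -c 'from h import *; ang()'
$H '[{"delta_rot":[0,0,0],"linear":[-0.0130,-0.0226,0],"jaw":0.018},{"delta_rot":[0,0,0],"linear":[-0.0045,-0.0257,0],"jaw":0.018}]'
python3 -c 'from h import *; ang()'
```

```text
time_s: 17.9
tool_pos: [643.1, 112.5, 279.5]
eef_rot: [0.707, 0.707, 0.002, 0.001]
force: [3.5, 4.4, 5.7]
grip_width: 23.3
grip_force: 30.1
t17.90 heading -9.4 radius 76.1 z 279.5 Frad 2.7 Fccw 4.9 Fz 5.7 w23.3 g30 q [-0.59  0.57  0.61  1.45 -0.34  1.23  0.06]
time_s: 18.1
tool_pos: [617.8, 66.8, 279.2]
eef_rot: [0.707, 0.707, 0.002, 0.002]
force: [3.1, 4.1, 2.8]
grip_width: 23.1
grip_force: 29.7
t18.10 heading -49.5 radius 76.6 z 279.2 Frad -1.1 Fccw 5.0 Fz 2.8 w23.1 g30 q [-0.56  0.52  0.62  1.53 -0.32  1.19  0.12]
time_s: 18.3
tool_pos: [568.3, 48.5, 279.0]
eef_rot: [0.708, 0.706, 0.002, 0.001]
force: [3.8, 4.3, 2.6]
grip_width: 23.1
grip_force: 29.5
t18.30 heading -89.8 radius 76.5 z 279.0 Frad -4.3 Fccw 3.9 Fz 2.6 w23.1 g29 q [-0.59  0.44  0.64  1.67 -0.29  1.13  0.13]
```

```bash
H="python3 -m handwheel"
$H '[{"delta_rot":[0,0,0],"linear":[0.0045,-0.0257,0],"jaw":0.018},{"delta_rot":[0,0,0],"linear":[0.0130,-0.0226,0],"jaw":0.018},{"delta_rot":[0,0,0],"linear":[0.0200,-0.0167,0],"jaw":0.018},{"delta_rot":[0,0,0],"linear":[0.0245,-0.0089,0],"jaw":0.018}]' >/dev/null
python3 -c 'from h import *; ang()'
$H '[{"delta_rot":[0,0,0],"linear":[0.0260,0,0],"jaw":0.018},{"delta_rot":[0,0,0],"linear":[0.0245,0.0089,0],"jaw":0.018},{"delta_rot":[0,0,0],"linear":[0.0200,0.0167,0],"jaw":0.018},{"delta_rot":[0,0,0],"linear":[0.0130,0.0226,0],"jaw":0.018},{"delta_rot":[0,0,0],"linear":[0.0045,0.0257,0],"jaw":0.018}]' >/dev/null
python3 -c 'from h import *; ang()'
$H '[{"delta_rot":[0,0,0],"linear":[-0.0045,0.0257,0],"jaw":0.018},{"delta_rot":[0,0,0],"linear":[-0.0130,0.0226,0],"jaw":0.018},{"delta_rot":[0,0,0],"linear":[-0.0200,0.0167,0],"jaw":0.018},{"delta_rot":[0,0,0],"linear":[-0.0245,0.0089,0],"jaw":0.018}]' >/dev/null
python3 -c 'from h import *; ang()'
```

```text
t18.70 heading -169.2 radius 75.4 z 279.4 Frad -5.3 Fccw 4.0 Fz 1.6 w23.0 g30 q [-0.79  0.33  0.66  1.82 -0.23  1.07 -0.05]
t19.20 heading 90.8 radius 76.6 z 278.5 Frad -2.0 Fccw 5.9 Fz 5.8 w23.1 g30 q [-0.8   0.49  0.62  1.58 -0.3   1.17 -0.12]
t19.60 heading 11.0 radius 76.5 z 279.0 Frad -0.8 Fccw 4.3 Fz 7.9 w22.8 g31 q [-0.62  0.58  0.6   1.43 -0.33  1.23  0.02]
```

```bash
H="python3 -m handwheel"
$H '[{"delta_rot":[0,0,0],"linear":[-0.0260,0,0],"jaw":0.018},{"delta_rot":[0,0,0],"linear":[-0.0245,-0.0089,0],"jaw":0.018},{"delta_rot":[0,0,0],"linear":[-0.0200,-0.0167,0],"jaw":0.018},{"delta_rot":[0,0,0],"linear":[-0.0130,-0.0226,0],"jaw":0.018},{"delta_rot":[0,0,0],"linear":[-0.0045,-0.0257,0],"jaw":0.018}]' >/dev/null
python3 -c 'from h import *; ang()'
$H '[{"delta_rot":[0,0,0],"linear":[0.0045,-0.0257,0],"jaw":0.018},{"delta_rot":[0,0,0],"linear":[0.0130,-0.0226,0],"jaw":0.018},{"delta_rot":[0,0,0],"linear":[0.0200,-0.0167,0],"jaw":0.018},{"delta_rot":[0,0,0],"linear":[0.0245,-0.0089,0],"jaw":0.018}]' >/dev/null
python3 -c 'from h import *; ang()'
$H '[{"delta_rot":[0,0,0],"linear":[0.0260,0,0],"jaw":0.018},{"delta_rot":[0,0,0],"linear":[0.0245,0.0089,0],"jaw":0.018},{"delta_rot":[0,0,0],"linear":[0.0200,0.0167,0],"jaw":0.018},{"delta_rot":[0,0,0],"linear":[0.0130,0.0226,0],"jaw":0.018},{"delta_rot":[0,0,0],"linear":[0.0045,0.0257,0],"jaw":0.018}]' >/dev/null
python3 -c 'from h import *; ang()'
$H '[{"delta_rot":[0,0,0],"linear":[-0.0045,0.0257,0],"jaw":0.018},{"delta_rot":[0,0,0],"linear":[-0.0130,0.0226,0],"jaw":0.018},{"delta_rot":[0,0,0],"linear":[-0.0200,0.0167,0],"jaw":0.018},{"delta_rot":[0,0,0],"linear":[-0.0245,0.0089,0],"jaw":0.018}]' >/dev/null
python3 -c 'from h import *; ang()'
```

```text
t20.10 heading -89.9 radius 76.5 z 278.9 Frad -4.3 Fccw 3.7 Fz 1.9 w23.2 g30 q [-0.58  0.44  0.63  1.67 -0.28  1.13  0.12]
t20.50 heading -169.3 radius 75.4 z 279.3 Frad -5.8 Fccw 3.7 Fz 0.9 w22.9 g30 q [-0.78  0.33  0.64  1.82 -0.22  1.06 -0.06]
t21.00 heading 90.7 radius 76.5 z 278.5 Frad -1.0 Fccw 3.9 Fz 6.8 w22.8 g30 q [-0.79  0.49  0.6   1.58 -0.29  1.17 -0.13]
t21.40 heading 10.9 radius 76.5 z 279.0 Frad -0.9 Fccw 5.0 Fz 7.7 w23.5 g31 q [-0.61  0.57  0.58  1.43 -0.32  1.23  0.01]
```

```bash
H="python3 -m handwheel"
$H '[{"delta_rot":[0,0,0],"linear":[-0.0260,0,0],"jaw":0.018},{"delta_rot":[0,0,0],"linear":[-0.0245,-0.0089,0],"jaw":0.018},{"delta_rot":[0,0,0],"linear":[-0.0200,-0.0167,0],"jaw":0.018},{"delta_rot":[0,0,0],"linear":[-0.0130,-0.0226,0],"jaw":0.018},{"delta_rot":[0,0,0],"linear":[-0.0045,-0.0257,0],"jaw":0.018}]' >/dev/null
python3 -c 'from h import *; ang()'
$H '[{"delta_rot":[0,0,0],"linear":[0.0045,-0.0257,0],"jaw":0.018},{"delta_rot":[0,0,0],"linear":[0.0130,-0.0226,0],"jaw":0.018},{"delta_rot":[0,0,0],"linear":[0.0200,-0.0167,0],"jaw":0.018},{"delta_rot":[0,0,0],"linear":[0.0245,-0.0089,0],"jaw":0.018}]' >/dev/null
python3 -c 'from h import *; ang()'
$H '[{"delta_rot":[0,0,0],"linear":[0.0260,0,0],"jaw":0.018},{"delta_rot":[0,0,0],"linear":[0.0245,0.0089,0],"jaw":0.018},{"delta_rot":[0,0,0],"linear":[0.0200,0.0167,0],"jaw":0.018},{"delta_rot":[0,0,0],"linear":[0.0130,0.0226,0],"jaw":0.018},{"delta_rot":[0,0,0],"linear":[0.0045,0.0257,0],"jaw":0.018}]' >/dev/null
python3 -c 'from h import *; ang()'
$H '[{"delta_rot":[0,0,0],"linear":[-0.0045,0.0257,0],"jaw":0.018},{"delta_rot":[0,0,0],"linear":[-0.0055,0.0118,0],"jaw":0.018},{"delta_rot":[0,0,0],"linear":[0,0,0],"jaw":0.018}]' >/dev/null
python3 -c 'from h import *; ang(); show([568+75*np.cos(np.radians(50)),125+75*np.sin(np.radians(50)),279])'
```

```text
t21.90 heading -89.9 radius 76.5 z 278.9 Frad -4.4 Fccw 4.7 Fz 2.5 w23.1 g30 q [-0.57  0.43  0.61  1.67 -0.27  1.12  0.11]
t22.30 heading -169.3 radius 75.4 z 279.3 Frad -5.6 Fccw 3.0 Fz 1.3 w23.1 g30 q [-0.77  0.33  0.63  1.82 -0.22  1.06 -0.07]
t22.80 heading 90.7 radius 76.6 z 278.4 Frad -1.0 Fccw 4.3 Fz 5.8 w22.9 g31 q [-0.78  0.48  0.58  1.58 -0.28  1.16 -0.14]
t23.10 heading 59.0 radius 75.8 z 279.0 Frad 3.8 Fccw 0.2 Fz 6.8 w23.4 g31 q [-0.71  0.54  0.58  1.49 -0.3   1.2  -0.09]
t23.10 tcp [607.1 190.  279. ] yawY -0.1 tilt 0.2 F [1.8 3.4 6.8] M [ 0.61 -0.04  0.02] w23.4 g31 q [-0.71  0.54  0.58  1.49 -0.3   1.2  -0.09]
tool-frame shift mm [-7.5  9.1  0. ]
```

```bash
H="python3 -m handwheel"
$H '[{"delta_rot":[0,0,0],"linear":[-0.0037,0.0045,0],"jaw":0.018},{"delta_rot":[0,0,0],"linear":[-0.0038,0.0045,0],"jaw":0.018},{"delta_rot":[0,0,0],"linear":[0,0,0],"jaw":0.018},{"delta_rot":[0,0,0],"linear":[0,0,0],"jaw":0.018}]' >/dev/null
python3 -c 'from h import *; ang()'
$H '[{"delta_rot":[0,0,0],"linear":[0,0,0],"jaw":0.04},{"delta_rot":[0,0,0],"linear":[0,0,0],"jaw":0.06},{"delta_rot":[0,0,0],"linear":[0,0,0],"jaw":0.06},{"delta_rot":[0,0,0],"linear":[0,0,-0.01],"jaw":0.06},{"delta_rot":[0,0,0],"linear":[0,0,-0.02],"jaw":0.06}]'
$H '[{"delta_rot":[0,0,0],"linear":[0,0,-0.03],"jaw":0.06},{"delta_rot":[0,0,0],"linear":[0,0,-0.03],"jaw":0.06},{"delta_rot":[0,0,0],"linear":[-0.03,-0.02,0],"jaw":0.06},{"delta_rot":[0,0,0],"linear":[-0.03,-0.02,0],"jaw":0.06},{"delta_rot":[0,0,0],"linear":[0,0,0],"jaw":0.06}]'
python3 - <<'E'
from h import *
show(); c=read_camera("wrist"); cv2.imwrite("pics/w4.png",c["image"])
E
```

```text
t23.50 heading 51.3 radius 75.3 z 279.3 Frad 5.7 Fccw 1.2 Fz 7.2 w23.1 g31 q [-0.7   0.54  0.57  1.48 -0.31  1.21 -0.08]
time_s: 24.0
tool_pos: [613.1, 182.2, 307.4]
eef_rot: [0.707, 0.707, -0.001, -0.001]
force: [1.1, 0.1, 0.3]
grip_width: 60.4
grip_force: 0.0
time_s: 24.5
tool_pos: [572.3, 116.9, 370.1]
eef_rot: [0.71, 0.705, 0.0, 0.001]
force: [-1.0, -0.3, 0.8]
grip_width: 59.9
grip_force: 0.0
t24.50 tcp [572.3 116.9 370.1] yawY -0.4 tilt 0.1 F [-1.  -0.3  0.8] M [ 0.02 -0.02 -0.03] w59.9 g0 q [-0.68  0.4   0.62  1.46 -0.23  1.35 -0.05]
```

View pics/w4.png

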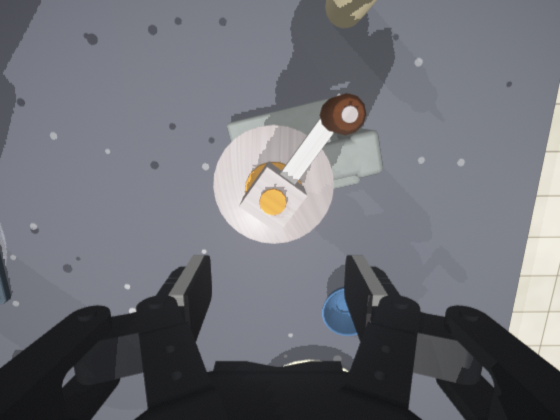

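The wrist view shows the crank seated, with its dot at (272,202) and the knob at (349,114). I'll check the heading and the seating height across two views.

```bash
python3 - <<'E'
from h import *
c=read_camera("wrist"); s=read_camera("side")
b=onz(c,272.5,202.5,274); k=onz(c,349.5,114.5,315); d=k-b
print(b.round(1),k.round(1),np.hypot(*d[:2]).round(1),np.degrees(np.arctan2(d[1],d[0])).round(1))
print("side proj boss top",np.round(proj(s,[568.3,125.3,274]),1))
hsv=cv2.cvtColor(s["image"],cv2.COLOR_BGR2HSV); m=cv2.inRange(hsv,(8,120,110),(25,255,255))
k,_,st,ce=cv2.connectedComponentsWithStats(m)
for i in range(1,k):
    if st[i][4]>8: print(st[i],ce[i].round(1))
for n in("ramekin",):pass
E
```

```text
[569.4 127.4 274. ] [614.1 188.9 315. ] 76.1 54.0
side proj boss top [259.3 143.8]
[256 141   7   6  31] [259.1 143.3]
[253 152  16  11  44] [262.  159.1]
```

```bash
python3 -c 'from plant import ticket; print(ticket.sign_off())'
```

```text
the job is handed in; nothing more can be done
None
```

I fitted the crank fully home on the spindle and turned the burrs about three full turns clockwise from where I felt the load (my estimate of that point is good to roughly 10°). I then let go with the crank seated on the mill and handed the job in at about 25 s; no pass or fail came back.

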